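# Dock the egg lamp and switch on its guarded charger

### The arm

A 6-joint arm with a two-finger parallel gripper is mounted at the origin on the work surface. World frame = base frame: x ahead of the robot, y to its left, z up, the work surface at z = 0. Lengths are in m, angles in rad, forces in N, time in s.
With the tool pointing down it reaches from about 0.375 to 0.975 m from the base axis. Payload 3.8 kg.
Tool frame: the origin (TCP) lies on the centre line of the jaws, within the pads' length; the fingertips stand 14 mm ahead of it and the grasp point (between the pads) lies 5 mm behind it (bot.finger_overhang is the distance from the TCP to the fingertips, in m); y points along the fingers, x is the direction in which the jaws open and shut, and the axes are right-handed (so a half turn about y gives the same grasp; the last joint's range is limited). The gripper opens to 85 mm and grips with 20 to 120 N. Pads are 22 mm wide; open, the fingers measure 114 mm over their backs; the gripper's body (76 mm by 85 mm) begins 54 mm behind the grasp point. The pads swing forward as they close: fully open they stand 13 mm farther back than shut.
Start: joints at [1.081, 0.264, 1.604, -0, 1.274, -0.037], TCP at [0.295, 0.607, 0.245] pointing down, gripper open.
Joint ranges: [-2.63, 2.63], [-0.94, 2.18], [0.31, 2.57], [-1.31, 4.45], [0, 2.66], [-2.55, 2.55]. Speed limits (rad/s): [2.57, 2.57, 3.14, 3.14, 3.14, 3.14].

### API

Orientations are given as a rotation vector (axis times angle).
In Python, from workcell import readout, read_camera, bot, spotter gives the robot as it stands.
- The arm moves only by the tool jog_arm, never from a script. Its argument "increments" is a list of rows, each a list of 7 numbers: the shift along the tool's x, y, z in m, then the turn, a rotation vector about the tool's x, y, z in rad, then the opening, from 0 (shut) to 1 (fully open). A call has 1 to 10 rows; each row shifts and turns the pose as measured when the row begins, along the tool's axes as they then stand; what a row does not reach is not made up. A row lasts 1/8 s, in which the tool goes at most 62.5 mm and 10.7 degrees, less where a joint would pass 70% of its speed; a pose out of reach is approached as far as the arm can. A call with a gripper value outside its range is refused whole. The fingers move at their own pace and stop on an object; "force" is the grip in N (left out, the last holds). Time passes only in rows, so rows that do not move let the fingers close. It gives the time, the measured TCP pose, the force and the opening at its end, in the units of the state.
- readout.read_state(): the state, without advancing time (a new reading comes with each control period).
- read_camera(name): name is "scene" or "top" or "wrist"; returns a dict with "img" (480x640x3 uint8, blue, green, red), "range_z" (480x640 float32, m along the optical axis (not along the pixel's ray), 0 where there is no reading), "fx", "fy", "cx", "cy" (pixels), "distortion" ([k1, k2, p1, p2, k3] as OpenCV has them; the pictures are not rectified), "world_from_camera" (4x4, takes a point from camera to world coordinates). Camera axes: x right, y down, z forward; pixel columns grow to the right and rows downward; lengths in m; the calibration is good to about 2 mm. A picture is of the moment at which its call begins.
- bot.finish_job(): hands the job in, once; it reports no verdict.
Trained networks look in a picture, given as the dict that the camera call returned (one of the last four; its "shot" number tells which), for a name from the list of things; names that differ only in an ending like _2 or _b are one class to them, and where a whole thing is asked for, a point or a joint stands for the part that bears it (a point fixed in the world has none). Each returns a list of dicts, best first, with "p" (0 to 1); they miss things now and then, are a little off and sometimes report something else, mostly with a low value. They report only what shows in the picture. A call takes as long as a camera call.
- spotter.masks_of(picture, thing): "mask" (480x640 bool, what is visible of it) and "location" ([column, row] in pixels, amid what is visible of it).
- spotter.spot_point(picture, thing): "location" ([column, row] in pixels: a listed point, or the origin of a listed thing).
The state is a dict: "time": time; "q": joint angles; "joint_vel": joint speeds; "joint_torque": joint torques, N m; "tool_pos": TCP position; "tcp_rot": TCP orientation; "wrist_force": force on the tool from outside, world axes, zero at the start; "torque": the same for the moment, N m; "width": opening from 0.0 (shut) to 1.0 (fully open).
Only numpy, scipy, OpenCV 4.12 (cv2) and the standard library are available. Lean on these libraries where they do the work, as an engineer would, in place of code of your own. Each camera call takes 0.05 s, during which the arm holds its last target. There are 200 camera calls.

### The job

Stand the egg-shaped lamp upright in the mint charging cup of the dock, setting it down rather than dropping it, and let go of it. Then lift the yellow guard flap well open, flip the red switch beneath it fully over to on (towards the flap's hinge), and lower the guard fully shut again. Leave everything else on the table where it is.

Things in the scene. Friction and masses are not known exactly. Their poses are not given: they have to be found in the camera images.
- dock: Fixed charging dock: base 170 x 330 x 12 mm, grey switch box on it, mint cup 165 mm to its right (-y). Origin: under the base, below the box's middle; z up, x from the box's low front (robot side) to its high back, y along the guard hinge. The box's top face, 150 x 140 mm, rises along +x at 35 deg, its middle 86 mm above the table. Cheeks 36 mm high flank the switch, 118 mm apart inside.
- cup_seat (a point): Where the lamp's middle lies when it sits upright in the charging cup: on the cup's axis, 81 mm above the table. The cup is a mint conical bowl, mouth 84 mm across inside, 94 outside, rim 59 mm above the table; it centres the lamp's tapered base by itself.
- lamp_mid (a point): Loose egg-like lamp, 104 mm tall, about 0.2 kg, standing upright: convex mint base, tapering down from 64 mm wide (30 mm above its bottom); from 46 to 85 mm above the bottom a straight white round barrel 56 mm across, to be held there; domed top. This point: on its axis half-way up, 52 mm above its bottom; z up its axis.
- guard (a joint): Angle of the yellow guard flap, rad: 0 shut (parallel to the sloping face, 41 mm off it), 1.9 fully open (stop; leans back past square to the face). Its front edge swings up and back, away from the robot. Stiff hinge (1 to 1.5 N at the tab): the flap stays where it is left.
- guard_hinge (a point): Middle of the guard's hinge axis, along the dock's y at the high back of the switch box, 157 mm above the table. The guard is a plate 108 long x 116 wide x 6 mm thick with a 26 mm deep skirt under its front edge.
- guard_tab (a point): Grip point in the guard's black pull tab, 134 mm from the hinge axis, in the flap's plane; moves with the flap. The tab is 30 mm wide (dock y), 10 mm thick, and sticks out 42 mm past the flap's front edge (this point: 24 mm past it), free at its sides and below. Pinched by its two sides it can pivot between the fingers as the flap swings.
- switch (a joint): Angle of the red toggle beneath the guard, rad: 0 off (leans 0.45 rad from the face's normal, down-slope to the robot), 0.9 on (leans as much up-slope, to the hinge). Needs about 1.5 N at the tip and stays where it is left.
- switch_tip (a point): Middle of the free end of the red toggle: a paddle 34 mm wide (dock y), 10 mm thick, 36 mm long from its pivot, which lies on the sloping face 55 mm down-slope of the hinge; it moves with the toggle.
- tumbler: bystander: glass tumbler of pens, 78 mm across, 100 tall, pens to 160; origin under its centre
- dispenser: bystander: black tape dispenser, 150 mm long (x) x 58 wide x 86 tall; origin under its centre
- tape_a: bystander: blue tape roll lying flat, 96 mm across, 25 tall; origin under its centre
- tape_b: bystander: brown tape roll lying flat, 96 mm across, 25 tall; origin under its centre
- remover: bystander: chrome staple remover, 62 mm long (x) x 22 wide x 33 tall; origin under its centre

How it is judged:
On the way, in this order (a step that is already met when the one before it is completed fails the run):
1. the lamp stands upright in the charging cup, let go of (horizontal distance between lamp_mid and cup_seat below 0.008 m and z of lamp_mid in the frame of cup_seat between -0.008 and 0.008 m and angle between lamp_mid's own z axis and vertical below 0.15 rad and contact force between the fingers and lamp below 0.1 N and linear speed of lamp below 0.03 m/s), for 0.2 s.
2. the guard is lifted well open (above 1.2 rad) (value of joint guard above 1.2 rad), for 0.1 s.
3. the switch is flipped to on (above 0.75 rad) while the guard is open (value of joint switch above 0.75 rad and value of joint guard above 0.9 rad), for 0.1 s.
At the end, for the whole second after the job is handed in: The guard is shut (below 0.08 rad), the switch beneath it is on (above 0.75 rad), and the lamp stands at rest in the charging cup, its middle within 8 mm of the cup_seat point sideways and in height, and upright within 0.15 rad (horizontal distance between lamp_mid and cup_seat below 0.008 m and z of lamp_mid in the frame of cup_seat between -0.008 and 0.008 m and angle between lamp_mid's own z axis and vertical below 0.15 rad and value of joint guard below 0.08 rad and value of joint switch above 0.75 rad and linear speed of lamp below 0.03 m/s); the robot touches nothing.
It fails at once if the lamp is dropped (falls faster than 0.5 m/s with no finger on it) (linear speed of lamp above 0.5 m/s and contact force between the fingers and lamp below 0.05 N).
It fails at once if one of the other things on the table is moved by more than 30 mm (distance of any of tumbler, dispenser, tape_a, tape_b, remover from where it was at the start of the episode above 0.03 m).
It also fails if it takes over 72 s, if anything falls off the work surface, if the arm or the gripper's body presses on something with over 40 N, if the wrist force passes 120 N, or if a joint passes its speed limit or range.

## Working session

There is one attempt and no reset: what is moved stays moved. The work goes in short steps, Python scripts to look and compute and a tool call to move; the robot and the scene stay as the last step left them, time stands still between calls to the robot, and variables do not carry over. Pictures are saved under pics/ and viewed, about 8 in all and at most 12, crops included, and the job is handed in when it is done.

Besides the shell and the picture viewer there is one more tool, called after "Call:" as name(argument=value, ...), one argument or row to a line, values as JSON. jog_arm: Moves the arm, as the interface text tells. Its arguments: {"type":"object","properties":{"increments":{"type":"array"},"force":{"type":"number"}},"required":["increments"]}

```bash
mkdir -p pics
cat > h.py <<'E'
import numpy as np, cv2
from scipy.spatial.transform import Rotation as R
from workcell import readout, read_camera, bot, spotter
def ray(p,uv):
    K=np.array([[p['fx'],0,p['cx']],[0,p['fy'],p['cy']],[0,0,1]])
    u=cv2.undistortPoints(np.array(uv,float).reshape(-1,1,2),K,np.array(p['distortion'],float))[:,0]
    return np.c_[u,np.ones(len(u))]
def cloud(p,mask):
    r,c=np.nonzero(mask&(p['range_z']>0))
    P=ray(p,np.c_[c,r])*p['range_z'][r,c][:,None]
    T=np.array(p['world_from_camera']);return P@T[:3,:3].T+T[:3,3],(r,c)
def at_z(p,uv,z):
    T=np.array(p['world_from_camera']);d=ray(p,[uv])[0]@T[:3,:3].T;o=T[:3,3]
    return o+d*(z-o[2])/d[2]
def st():
    s=readout.read_state();print('t',s['time'],'pos',np.round(s['tool_pos'],4),'rot',np.round(s['tcp_rot'],3),'F',np.round(s['wrist_force'],1),'w',s['width']);return s
def delta(pos,Rt):
    """tool-frame shift and turn to reach pos, rotation Rt"""
    s=readout.read_state();R0=R.from_rotvec(s['tcp_rot'])
    print('shift',np.round(R0.inv().apply(np.array(pos)-s['tool_pos']),4),'turn',np.round((R0.inv()*Rt).as_rotvec(),3))
E
python3 - <<'E'
from h import *
np.set_printoptions(suppress=True)
s=st();print(R.from_rotvec(s['tcp_rot']).as_matrix().round(2))
for n in ['scene','top']:
    p=read_camera(n);cv2.imwrite(f'pics/{n}0.png',p['img'])
    print(n,np.round(p['world_from_camera'],2).tolist())
    for t in ['dock','lamp_mid','guard','tumbler','dispenser','tape_a','remover']:
        for m in spotter.masks_of(p,t)[:2]:
            P,_=cloud(p,m['mask'])
            print(t,round(m['p'],2),np.round(m['location']),len(P),np.percentile(P,[2,50,98],axis=0).round(3).tolist() if len(P) else '')
    for t,z in [('dock',0),('lamp_mid',.052),('cup_seat',.081),('guard_hinge',.157),('guard_tab',None),('switch_tip',None)]:
        for m in spotter.spot_point(p,t)[:2]:
            c,r=np.round(m['location']).astype(int);zz=p['range_z'][r,c]
            w=at_z(p,m['location'],z) if z is not None else None
            T=np.array(p['world_from_camera']);d=(ray(p,[m['location']])[0]*zz)@T[:3,:3].T+T[:3,3]
            print(t,round(m['p'],2),(c,r),'atz',None if w is None else w.round(3),'depth',d.round(3))
E
```

```text
t 0.0 pos [0.295  0.6064 0.244 ] rot [-1.391 -0.868  0.871] F [-0.8 -0.8  0.2] w 0.999277972734418
[[ 0.44 -0.   -0.9 ]
 [ 0.9  -0.    0.44]
 [-0.   -1.    0.  ]]
scene [[-0.87, 0.38, -0.31, 0.94], [0.5, 0.69, -0.53, 0.64], [0.01, -0.62, -0.79, 1.13], [0.0, 0.0, 0.0, 1.0]]
dock 0.83 [300. 286.] 9125 [[0.516, -0.172, 0.004], [0.629, 0.055, 0.057], [0.691, 0.14, 0.158]]
dock 0.57 [317. 161.] 603 [[0.327, -0.384, -0.002], [0.369, -0.337, 0.018], [0.417, -0.29, 0.028]]
lamp_mid 0.65 [419. 324.] 965 [[0.394, 0.206, -0.0], [0.451, 0.246, 0.084], [0.468, 0.265, 0.107]]
guard 0.85 [323. 275.] 1630 [[0.498, -0.017, 0.006], [0.573, 0.059, 0.125], [0.621, 0.115, 0.156]]
tumbler 0.98 [253. 147.] 1091 [[0.468, -0.482, 0.003], [0.505, -0.423, 0.074], [0.539, -0.406, 0.149]]
tumbler 0.31 [443. 415.] 1086 [[0.474, 0.374, -0.0], [0.521, 0.42, 0.024], [0.564, 0.465, 0.029]]
dispenser 0.9 [336. 434.] 2734 [[0.631, 0.3, 0.006], [0.714, 0.338, 0.045], [0.776, 0.365, 0.086]]
tape_a 0.59 [314. 178.] 566 [[0.327, -0.381, -0.0], [0.372, -0.334, 0.019], [0.417, -0.29, 0.027]]
tape_a 0.33 [422. 326.] 924 [[0.4
[... 1302 characters left out ...]
0.005], [0.619, 0.21, 0.023], [0.649, 0.224, 0.034]]
remover 0.53 [230. 193.] 309 [[0.593, 0.198, 0.003], [0.621, 0.21, 0.022], [0.652, 0.225, 0.034]]
dock 0.63 (np.int64(292), np.int64(205)) atz [0.595 0.062 0.   ] depth [0.581 0.053 0.127]
lamp_mid 0.97 (np.int64(212), np.int64(270)) atz [0.44  0.233 0.052] depth [0.442 0.222 0.103]
cup_seat 0.92 (np.int64(370), np.int64(198)) atz [ 0.604 -0.112  0.081] depth [ 0.61  -0.117  0.028]
guard_hinge 0.94 (np.int64(291), np.int64(181)) atz [0.626 0.056 0.157] depth [0.626 0.055 0.16 ]
guard_tab 0.81 (np.int64(293), np.int64(237)) atz None depth [0.515 0.051 0.092]
guard_tab 0.38 (np.int64(142), np.int64(237)) atz None depth [ 0.513  0.419 -0.002]
```

```bash
python3 -c "
import cv2,numpy as np
a=cv2.imread('pics/scene0.png');b=cv2.imread('pics/top0.png')
cv2.imwrite('pics/a.png',np.hstack([cv2.resize(a[90:480,180:500],(400,488)),cv2.resize(b[90:400,120:440],(400,388),).copy() if 0 else cv2.resize(b[90:480,120:440],(400,488))]))"
```

```text
(no output)
```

View pics/a.png

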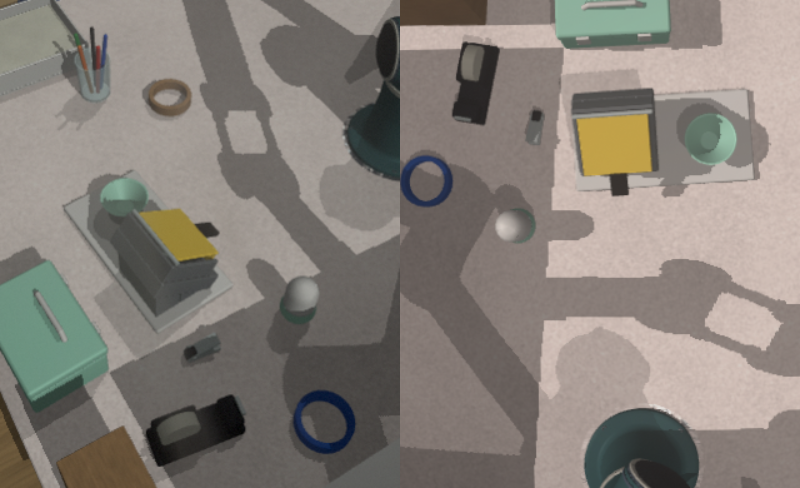

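Run:
```python
from h import *
from scipy.optimize import least_squares as LS
np.set_printoptions(suppress=True,precision=4)
A={}
for n in ['top','scene']:
    p=read_camera(n);hsv=cv2.cvtColor(p['img'],cv2.COLOR_BGR2HSV)
    P,(r,c)=cloud(p,np.ones((480,640),bool));h=hsv[r,c].astype(int)
    box=(P[:,0]>.47)&(P[:,0]<.72)&(P[:,1]>-.23)&(P[:,1]<.18)
    Y=P[box&(h[:,0]>15)&(h[:,0]<32)&(h[:,1]>120)&(h[:,2]>90)&(P[:,2]>.05)]
    pl=np.linalg.svd(Y-np.median(Y,0),full_matrices=False)[2][2];pl*=np.sign(pl[2])
    print(n,len(Y),'yellow normal',pl,'yaw',np.arctan2(-pl[1],-pl[0]),'tilt',np.degrees(np.arccos(pl[2])),'med',np.median(Y,0))
    print('  rect',cv2.minAreaRect(Y[:,:2].astype(np.float32)))
    B=P[box&(P[:,2]>.007)&(P[:,2]<.2)]
    print('  base rect',cv2.minAreaRect(B[:,:2].astype(np.float32)))
    M=P[box&(h[:,0]>65)&(h[:,0]<95)&(h[:,1]>45)&(P[:,1]<-.03)]
    rim=M[(M[:,2]>.054)&(M[:,2]<.064)]
    f=LS(lambda q:np.hypot(rim[:,0]-q[0],rim[:,1]-q[1])-q[2],[.6,-.11,.045],loss='soft_l1',f_scale=.002)
    print('  rim',len(rim),f.x)
    L=P[(np.hypot(P[:,0]-.44,P[:,1]-.232)<.045)&(P[:,2]>.05)&(P[:,2]<.083)]
    f=LS(lambda q:np.hypot(L[:,0]-q[0],L[:,1]-q[1])-.028,[.44,.232],loss='soft_l1',f_scale=.002)
    T=P[(np.hypot(P[:,0]-.44,P[:,1]-.232)<.045)&(P[:,2]>.05)]
    print('  lamp',len(L),f.x,'top',T[np.argsort(T[:,2])[-15:]].mean(0))
    K=P[box&(h[:,2]<60)&(P[:,0]<.54)&(P[:,2]>.05)]
    print('  tab',len(K),np.percentile(K,[3,50,97],axis=0) if len(K) else '')
s=st();delta([.439,.231,.07],R.from_rotvec(s['tcp_rot']))
```

```text
top 2537 yellow normal [-0.5376 -0.0617  0.8409] yaw 0.11425318837068843 tilt 32.76377629948205 med [0.5795 0.0538 0.1303]
  rect ((0.57951420545578, 0.05461789667606354), (0.09236583858728409, 0.11648641526699066), 5.492526531219482)
  base rect ((0.6032571792602539, -0.029702559113502502), (0.23492884635925293, 0.37098661065101624), 3.3470208644866943)
  rim 177 [ 0.6016 -0.1079  0.0427]
  lamp 78 [0.4393 0.2348] top [0.4387 0.2356 0.1076]
  tab 199 [[0.499  0.0353 0.0806]
 [0.5157 0.048  0.0915]
 [0.5302 0.0608 0.1023]]
scene 1369 yellow normal [-0.5421 -0.0459  0.8391] yaw 0.08452842371690066 tilt 32.95916495668059 med [0.5796 0.0613 0.1299]
  rect ((0.5764088034629822, 0.056815773248672485), (0.09100263565778732, 0.11855924874544144), 5.039274215698242)
  base rect ((0.6231138706207275, -0.015846192836761475), (0.2364398092031479, 0.3457966446876526), 11.092381477355957)
  rim 145 [ 0.6024 -0.106   0.0422]
  lamp 207 [0.4377 0.2354] top [0.4403 0.2382 0.1081]
  tab 118 [[0.5016 0.0379 0.0816]
 [0.5168 0.053  0.0915]
 [0.5317 0.0667 0.1012]]
t 1.5 pos [0.2953 0.607  0.2453] rot [-1.39 -0.87  0.87] F [-0.3 -0.4  0. ] w 0.9946522758471372
shift [-0.2752  0.1753 -0.2937] turn [0. 0. 0.]
```

Call:
jog_arm(
  increments=[
    [-0.045, 0, -0.049, 0, 0, 0, 1],
    [-0.045, 0, -0.049, 0, 0, 0, 1],
    [-0.045, 0, -0.049, 0, 0, 0, 1],
    [-0.045, 0, -0.049, 0, 0, 0, 1],
    [-0.045, 0, -0.049, 0, 0, 0, 1],
    [-0.045, 0, -0.047, 0, 0, 0, 1],
    [0, 0, 0, 0, 0, 0, 1],
  ],
)

```text
time: 2.38
tool_pos: [0.4347, 0.2528, 0.2455]
tcp_rot: [-1.39, -0.876, 0.868]
wrist_force: [-0.2, 0.7, 0.8]
width: 1.005
```

Run:
```python
from h import *
s=st();delta([.4385,.2347,.066],R.from_matrix(np.c_[[.438,.899,0],[0,0,-1],[-.899,.438,0]]))
p=read_camera('wrist');cv2.imwrite('pics/w1.png',p['img'])
m=spotter.masks_of(p,'lamp_mid');print([(x['p'],x['location']) for x in m][:2])
P,_=cloud(p,m[0]['mask']);print(np.percentile(P,[2,50,98],axis=0).round(4))
T=P[P[:,2]>.09];print(T.mean(0).round(4), 'top',T[np.argsort(T[:,2])[-60:]].mean(0).round(4))
from scipy.optimize import least_squares as LS
```

```text
t 2.375 pos [0.4347 0.2528 0.2455] rot [-1.39  -0.876  0.868] F [-0.2  0.7  0.8] w 1.0052751192403917
shift [-0.0153  0.1795 -0.0107] turn [0.003 0.003 0.004]
[(0.65, [307.5, 224.7])]
[[0.4116 0.2131 0.0347]
 [0.4326 0.2403 0.0989]
 [0.461  0.2635 0.1054]]
[0.4375 0.237  0.1004] top [0.4406 0.2358 0.106 ]
```

Call:
jog_arm(
  increments=[
    [-0.0145, 0, -0.0105, 0.003, 0.003, 0.004, 1],
    [0, 0.05, 0, 0, 0, 0, 1],
    [0, 0.05, 0, 0, 0, 0, 1],
    [0, 0.04, 0, 0, 0, 0, 1],
  ],
)

```text
time: 2.98
tool_pos: [0.4408, 0.2433, 0.1077]
tcp_rot: [-1.386, -0.889, 0.869]
wrist_force: [0.2, -0.4, -0.0]
width: 1.003
```

Run:
```python
from h import *
s=st();delta([.4388,.2355,.066],R.from_matrix(np.c_[[.438,.899,0],[0,0,-1],[-.899,.438,0]]))
```

```text
t 2.975 pos [0.4408 0.2433 0.1077] rot [-1.386 -0.889  0.869] F [ 0.2 -0.4 -0. ] w 1.0027450904530821
shift [-0.0083  0.0417 -0.0012] turn [0.007 0.013 0.01 ]
```

Call:
jog_arm(
  increments=[
    [-0.008, 0, -0.001, 0.007, 0.013, 0.01, 1],
    [-0.003, 0.025, 0, 0, 0, 0, 1],
    [0, 0.02, 0, 0, 0, 0, 1],
    [0, 0, 0, 0, 0, 0, 1],
  ],
)

```text
time: 3.48
tool_pos: [0.436, 0.2337, 0.0636]
tcp_rot: [-1.389, -0.869, 0.875]
wrist_force: [-0.5, -0.4, 0.9]
width: 1.001
```

Run:
```python
from h import *
s=st();delta([.4388,.2355,.066],R.from_matrix(np.c_[[.438,.899,0],[0,0,-1],[-.899,.438,0]]))
```

```text
t 3.475 pos [0.436  0.2337 0.0636] rot [-1.389 -0.869  0.875] F [-0.5 -0.4  0.9] w 1.0010702389580959
shift [ 0.0028 -0.0025 -0.0017] turn [-0.002  0.004 -0.003]
```

Call:
jog_arm(
  increments=[
    [0.003, -0.003, -0.0015, -0.002, 0, -0.003, 1],
    [0, 0, 0, 0, 0, 0, 0.5],
    [0, 0, 0, 0, 0, 0, 0.3],
    [0, 0, 0, 0, 0, 0, 0.3],
    [0, 0, 0, 0, 0, 0, 0.3],
    [0, 0, 0, 0, 0, 0, 0.3],
  ],
  force=30,
)

```text
time: 4.22
tool_pos: [0.4417, 0.2374, 0.0717]
tcp_rot: [-1.39, -0.878, 0.868]
wrist_force: [-0.3, 0.2, -0.6]
width: 0.648
```

Call:
jog_arm(
  increments=[
    [0, -0.02, 0, 0, 0, 0, 0.3],
    [0, -0.03, 0, 0, 0, 0, 0.3],
    [0, -0.04, 0, 0, 0, 0, 0.3],
    [0, -0.04, 0, 0, 0, 0, 0.3],
    [0, 0, 0, 0, 0, 0, 0.3],
  ],
)

```text
time: 4.85
tool_pos: [0.4386, 0.236, 0.202]
tcp_rot: [-1.389, -0.872, 0.873]
wrist_force: [-0.2, 0.3, -2.9]
width: 0.644
```

Run:
```python
from h import *
s=st()
Rt=R.from_matrix(np.c_[[-.092,.9958,0],[0,0,-1],[-.9958,-.092,0]])
delta([.602,-.1075,.2],Rt)
p=read_camera('scene')
L,_=cloud(p,np.ones((480,640),bool));L=L[(np.hypot(*(L[:,:2]-s['tool_pos'][:2]).T)<.05)]
print(np.percentile(L,[1,50,99],axis=0).round(3))
cv2.imwrite('pics/s1.png',cv2.resize(p['img'][200:400,300:560],(780,600)))
```

```text
t 4.85 pos [0.4386 0.236  0.202 ] rot [-1.389 -0.872  0.873] F [-0.2  0.3 -2.9] w 0.644239348527405
shift [-0.2386  0.0021 -0.2961] turn [-0.    -0.541 -0.001]
[[ 0.401  0.194 -0.003]
 [ 0.46   0.251  0.44 ]
 [ 0.485  0.282  0.579]]
```

View pics/s1.png

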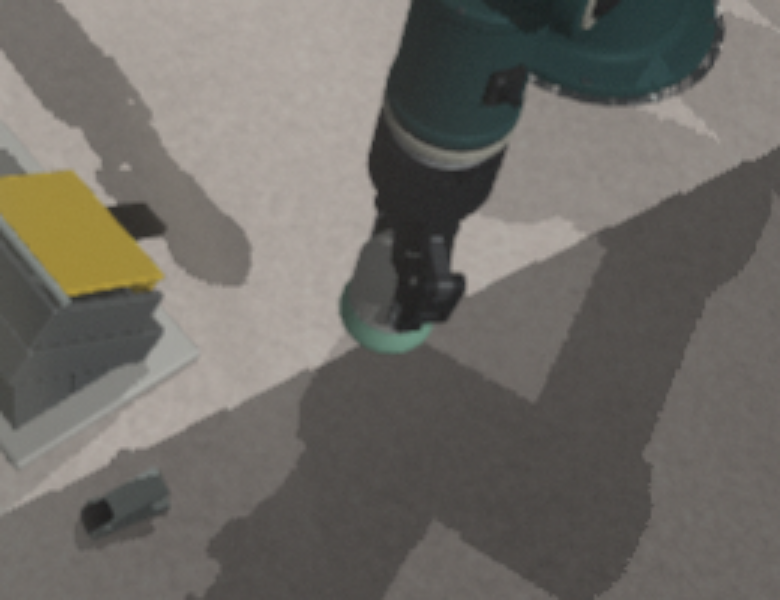

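Call:
jog_arm(
  increments=[
    [0, -0.023, 0, 0, -0.18, 0, 0.3],
    [0, -0.023, 0, 0, -0.18, 0, 0.3],
    [0, -0.023, 0, 0, -0.18, 0, 0.3],
    [-0.045, 0, -0.0165, 0, 0, 0, 0.3],
    [-0.045, 0, -0.0165, 0, 0, 0, 0.3],
    [-0.045, 0, -0.0165, 0, 0, 0, 0.3],
    [-0.045, 0, -0.0165, 0, 0, 0, 0.3],
    [-0.045, 0, -0.0165, 0, 0, 0, 0.3],
    [-0.045, 0, -0.0165, 0, 0, 0, 0.3],
    [-0.045, 0, -0.0165, 0, 0, 0, 0.3],
  ],
)

```text
time: 6.15
tool_pos: [0.5776, -0.0727, 0.24]
tcp_rot: [-1.121, -1.257, 1.321]
wrist_force: [0.1, 0.8, -1.3]
width: 0.643
```

Run:
```python
from h import *
s=st()
Rt=R.from_matrix(np.c_[[-.092,.9958,0],[0,0,-1],[-.9958,-.092,0]])
delta([.602,-.1075,.18],Rt)
```

```text
t 6.15 pos [ 0.5776 -0.0727  0.24  ] rot [-1.121 -1.257  1.321] F [ 0.1  0.8 -1.3] w 0.6426573718337181
shift [-0.0372  0.0591 -0.023 ] turn [-0.047  0.025 -0.004]
```

Call:
jog_arm(
  increments=[
    [-0.019, 0, -0.012, -0.047, 0.025, -0.004, 0.3],
    [-0.019, 0, -0.012, 0, 0, 0, 0.3],
    [0, 0.02, 0, 0, 0, 0, 0.3],
    [0, 0.02, 0, 0, 0, 0, 0.3],
    [0, 0, 0, 0, 0, 0, 0.3],
  ],
)

```text
time: 6.78
tool_pos: [0.6011, -0.1103, 0.185]
tcp_rot: [-1.149, -1.263, 1.28]
wrist_force: [-0.5, 0.0, -2.8]
width: 0.644
```

Run:
```python
from h import *
s=st()
Rt=R.from_matrix(np.c_[[-.092,.9958,0],[0,0,-1],[-.9958,-.092,0]])
delta([.602,-.1075,.101],Rt)
```

```text
t 6.775 pos [ 0.6011 -0.1103  0.185 ] rot [-1.149 -1.263  1.28 ] F [-0.5  0.  -2.8] w 0.6444436391578235
shift [ 0.0023  0.084  -0.0027] turn [-0.018 -0.003  0.006]
```

Call:
jog_arm(
  increments=[
    [0.002, 0, -0.002, -0.018, 0, 0.006, 0.3],
    [0, 0.025, 0, 0, 0, 0, 0.3],
    [0, 0.025, 0, 0, 0, 0, 0.3],
    [0, 0.018, 0, 0, 0, 0, 0.3],
    [0, 0, 0, 0, 0, 0, 0.3],
  ],
)

```text
time: 7.4
tool_pos: [0.6052, -0.1049, 0.1189]
tcp_rot: [-1.171, -1.284, 1.275]
wrist_force: [-0.4, -0.2, -1.9]
width: 0.649
```

Run:
```python
from h import *
s=st()
Rt=R.from_matrix(np.c_[[-.092,.9958,0],[0,0,-1],[-.9958,-.092,0]])
delta([.602,-.1075,.101],Rt)
p=read_camera('top');cv2.imwrite('pics/t2.png',cv2.resize(p['img'][110:290,260:480],(733,600)))
```

```text
t 7.4 pos [ 0.6052 -0.1049  0.1189] rot [-1.171 -1.284  1.275] F [-0.4 -0.2 -1.9] w 0.6487206560415284
shift [-0.0022  0.0178  0.0035] turn [ 0.009  0.002 -0.002]
```

Call:
jog_arm(
  increments=[
    [-0.002, 0.005, 0.0025, 0, 0, 0, 0.3],
    [0, 0.005, 0, 0, 0, 0, 0.3],
    [0, 0.003, 0, 0, 0, 0, 0.3],
    [0, 0, 0, 0, 0, 0, 0.3],
  ],
)

```text
time: 7.95
tool_pos: [0.606, -0.1081, 0.1095]
tcp_rot: [-1.178, -1.288, 1.273]
wrist_force: [0.1, 0.1, -1.9]
width: 0.641
```

Run:
```python
from h import *
s=st()
Rt=R.from_matrix(np.c_[[-.092,.9958,0],[0,0,-1],[-.9958,-.092,0]])
delta([.602,-.1075,.101],Rt)
```

```text
t 7.95 pos [ 0.606  -0.1081  0.1095] rot [-1.178 -1.288  1.273] F [ 0.1  0.1 -1.9] w 0.64065150637619
shift [0.001  0.0084 0.004 ] turn [ 0.016  0.001 -0.005]
```

Call:
jog_arm(
  increments=[
    [0, 0.003, 0.003, 0.01, 0, 0, 0.3],
    [0, 0.003, 0, 0, 0, 0, 0.3],
    [0, 0.002, 0, 0, 0, 0, 0.3],
  ],
)

```text
time: 8.32
tool_pos: [0.6032, -0.1086, 0.1013]
tcp_rot: [-1.172, -1.28, 1.278]
wrist_force: [0.2, -0.1, -2.1]
width: 0.645
```

Call:
jog_arm(
  increments=[
    [0, 0.002, 0, 0, 0, 0, 0.3],
    [0, 0, 0, 0, 0, 0, 0.3],
  ],
)

```text
time: 8.57
tool_pos: [0.6046, -0.1086, 0.1011]
tcp_rot: [-1.174, -1.282, 1.277]
wrist_force: [-0.2, 0.2, -1.8]
width: 0.641
```

Call:
jog_arm(
  increments=[
    [0, 0.002, 0, 0, 0, 0, 0.3],
    [0, 0, 0, 0, 0, 0, 0.3],
  ],
)

```text
time: 8.82
tool_pos: [0.6059, -0.1086, 0.101]
tcp_rot: [-1.176, -1.284, 1.276]
wrist_force: [-0.5, -0.8, -2.2]
width: 0.645
```

Call:
jog_arm(
  increments=[
    [0, 0.003, 0.002, 0.01, 0, 0, 0.3],
    [0, 0.003, 0, 0, 0, 0, 0.3],
  ],
)

```text
time: 9.07
tool_pos: [0.6081, -0.1086, 0.1006]
tcp_rot: [-1.176, -1.282, 1.276]
wrist_force: [-5.1, 2.2, 16.5]
width: 0.647
```

Run:
```python
from h import *
s=st()
p=read_camera('scene');st();m=p['img']
Rt=R.from_matrix(np.c_[[-.092,.9958,0],[0,0,-1],[-.9958,-.092,0]])
delta([.602,-.1075,.101],Rt)
cv2.imwrite('pics/s3.png',cv2.resize(m[190:330,200:380],(770,600)))
```

```text
t 9.075 pos [ 0.6081 -0.1086  0.1006] rot [-1.176 -1.282  1.276] F [-5.1  2.2 16.5] w 0.6474433095406261
t 9.125 pos [ 0.608  -0.1086  0.1007] rot [-1.176 -1.281  1.276] F [-4.8  3.3 15.2] w 0.646773326401893
shift [ 0.0016 -0.0004  0.0058] turn [ 0.009  0.    -0.006]
```

View pics/s3.png

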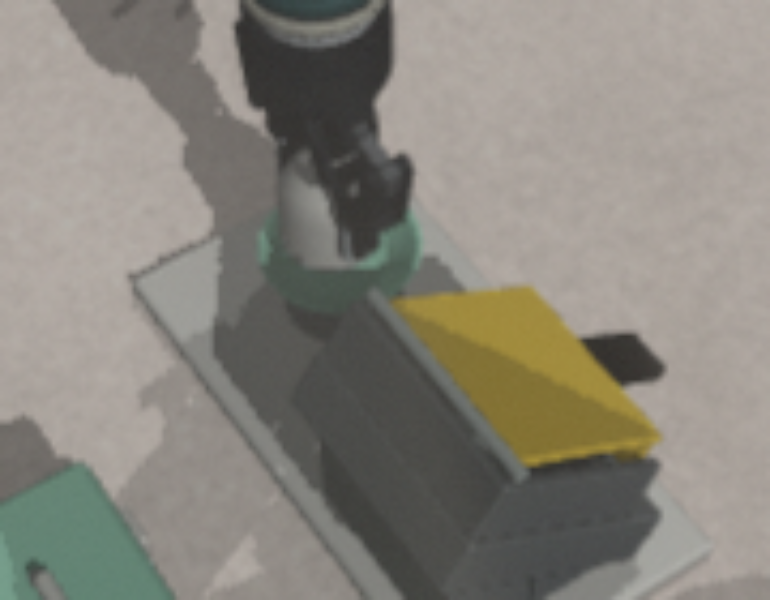

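Call:
jog_arm(
  increments=[
    [0.001, -0.001, 0.005, 0.005, 0, -0.003, 0.3],
    [0, 0, 0, 0, 0, 0, 0.7],
    [0, 0, 0, 0, 0, 0, 0.85],
    [0, 0, 0, 0, 0, 0, 1],
    [0, 0, 0, 0, 0, 0, 1],
  ],
)

```text
time: 9.75
tool_pos: [0.6026, -0.1083, 0.1008]
tcp_rot: [-1.17, -1.278, 1.277]
wrist_force: [-0.0, -0.4, 0.2]
width: 0.997
```

Call:
jog_arm(
  increments=[
    [0, -0.02, 0, 0, 0, 0, 1],
    [0, -0.04, 0, 0, 0, 0, 1],
    [0, -0.05, 0, 0, 0, 0, 1],
    [0, -0.05, 0, 0, 0, 0, 1],
    [0, 0, 0, 0, 0, 0, 1],
  ],
)

```text
time: 10.38
tool_pos: [0.6026, -0.1079, 0.2711]
tcp_rot: [-1.173, -1.28, 1.277]
wrist_force: [-0.4, -0.6, -0.1]
width: 1.003
```

```bash
cat >> h.py <<'E'
def Rtilt(phi,psi=.093):
    """tool y points forward-down, phi from vertical; tool x along dock y"""
    d=np.array([np.cos(psi),np.sin(psi),0]);x=np.array([-np.sin(psi),np.cos(psi),0]);y=d*np.sin(phi)-np.array([0,0,np.cos(phi)])
    return R.from_matrix(np.c_[x,y,np.cross(x,y)])
E
python3 - <<'E'
from h import *
s=st();delta([.5155,.051,.18],Rtilt(0))
for n in ['scene','wrist','top']:
    p=read_camera(n)
    P,(r,c)=cloud(p,np.ones((480,640),bool))
    T=P[(np.hypot(P[:,0]-.603,P[:,1]+.108)<.04)&(P[:,2]<.15)&(P[:,2]>.09)]
    if len(T)>5: print(n,len(T),T.mean(0).round(3),T[np.argsort(T[:,2])[-15:]].mean(0).round(4))
    for q in ['lamp_mid','cup_seat','guard_tab','guard_hinge']:
        m=spotter.spot_point(p,q)
        if m: print(q,m[0]['p'],at_z(p,m[0]['location'],{'guard_tab':.083,'guard_hinge':.157}.get(q,.081)).round(4))
    cv2.imwrite(f'pics/{n}4.png',p['img'])
E
```

```text
t 10.375 pos [ 0.6026 -0.1079  0.2711] rot [-1.173 -1.28   1.277] F [-0.4 -0.6 -0.1] w 1.0025846198648245
shift [0.1667 0.0898 0.0727] turn [ 0.007 -0.001 -0.005]
scene 518 [ 0.606 -0.098  0.119] [ 0.6016 -0.1053  0.1352]
lamp_mid 0.57 [ 0.5973 -0.1138  0.081 ]
cup_seat 0.85 [ 0.6009 -0.1079  0.081 ]
guard_tab 0.97 [0.5077 0.0375 0.083 ]
guard_hinge 0.63 [0.6266 0.0706 0.157 ]
wrist 5527 [ 0.596 -0.111  0.127] [ 0.6016 -0.1101  0.1356]
guard_tab 0.82 [0.5157 0.0506 0.083 ]
guard_hinge 0.77 [0.6275 0.0588 0.157 ]
top 307 [ 0.587 -0.106  0.124] [ 0.5915 -0.1104  0.1357]
lamp_mid 0.94 [ 0.6018 -0.1108  0.081 ]
cup_seat 0.86 [ 0.6074 -0.1183  0.081 ]
guard_tab 0.88 [0.5173 0.054  0.083 ]
guard_hinge 0.68 [0.6227 0.0598 0.157 ]
```

Call:
jog_arm(
  increments=[
    [0.042, 0, 0.018, 0.007, 0, -0.005, 1],
    [0.042, 0, 0.018, 0, 0, 0, 1],
    [0.042, 0, 0.018, 0, 0, 0, 1],
    [0.042, 0, 0.018, 0, 0, 0, 1],
    [0, 0.05, 0, 0, 0, 0, 1],
    [0, 0.05, 0, 0, 0, 0, 1],
    [0, 0, 0, 0, 0, 0, 1],
  ],
)

```text
time: 12.0
tool_pos: [0.5107, 0.0589, 0.1649]
tcp_rot: [-1.157, -1.275, 1.275]
wrist_force: [-1.0, -0.2, -0.1]
width: 1.002
```

Run:
```python
from h import *
s=st();delta([.5157,.0506,.082],Rtilt(0))
p=read_camera('wrist');cv2.imwrite('pics/w5.png',p['img'])
for q in ['guard_tab','guard_hinge']:
    m=spotter.spot_point(p,q)
    if m: print(q,m[0]['p'],at_z(p,m[0]['location'],{'guard_tab':.083,'guard_hinge':.157}[q]).round(4))
```

```text
t 12.0 pos [0.5107 0.0589 0.1649] rot [-1.157 -1.275  1.275] F [-1.  -0.2 -0.1] w 1.001752470923088
shift [-0.0091  0.0828 -0.0046] turn [-0.005 -0.001  0.005]
guard_tab 0.73 [0.5158 0.0492 0.083 ]
```

Call:
jog_arm(
  increments=[
    [-0.0095, 0, -0.0045, -0.005, 0, 0.005, 1],
    [0, 0.03, 0, 0, 0, 0, 1],
    [0, 0.03, 0, 0, 0, 0, 1],
    [0, 0, 0, 0, 0, 0, 1],
  ],
)

```text
time: 12.65
tool_pos: [0.5313, 0.0472, 0.1196]
tcp_rot: [-1.189, -1.296, 1.262]
wrist_force: [0.6, -0.4, 0.2]
width: 1.003
```

Run:
```python
from h import *
s=st();delta([.5157,.0500,.082],Rtilt(0))
```

```text
t 12.65 pos [0.5313 0.0472 0.1196] rot [-1.189 -1.296  1.262] F [ 0.6 -0.4  0.2] w 1.002646229156762
shift [0.0043 0.0371 0.0164] turn [ 0.03  -0.004 -0.003]
```

Call:
jog_arm(
  increments=[
    [0.002, 0, 0.009, 0.02, -0.004, -0.003, 1],
    [0.002, 0, 0.008, 0.01, 0, 0, 1],
    [0, 0, 0, 0, 0, 0, 1],
  ],
)

```text
time: 13.02
tool_pos: [0.5163, 0.0492, 0.1241]
tcp_rot: [-1.168, -1.281, 1.275]
wrist_force: [0.1, 0.8, -0.4]
width: 0.993
```

Run:
```python
from h import *
s=st();delta([.5157,.0500,.082],Rtilt(0));print(np.round(s['q'],3),np.round(s['joint_vel'],3))
```

```text
t 13.025 pos [0.5163 0.0492 0.1241] rot [-1.168 -1.281  1.275] F [ 0.1  0.8 -0.4] w 0.9926299961804458
shift [0.0008 0.0421 0.0007] turn [ 0.005 -0.    -0.   ]
[ 0.047  0.076  2.06  -0.     1.    -1.616] [-0.003 -0.008 -0.013 -0.001  0.    -0.003]
```

Call:
jog_arm(
  increments=[
    [0, 0.012, 0.001, 0.003, 0, 0, 1],
    [0, 0.012, 0.001, 0, 0, 0, 1],
    [0, 0.012, 0.001, 0, 0, 0, 1],
  ],
)

```text
time: 13.4
tool_pos: [0.5146, 0.0492, 0.0877]
tcp_rot: [-1.168, -1.282, 1.275]
wrist_force: [0.0, 0.8, 0.1]
width: 0.997
```

Run:
```python
from h import *
s=st();delta([.5157,.0500,.082],Rtilt(0))
```

```text
t 13.4 pos [0.5146 0.0492 0.0877] rot [-1.168 -1.282  1.275] F [0.  0.8 0.1] w 0.9968668652834042
shift [ 0.0007  0.0057 -0.0012] turn [ 0.006  0.    -0.001]
```

Call:
jog_arm(
  increments=[
    [0, 0.004, 0, 0.004, 0, 0, 1],
    [0, 0, 0, 0, 0, 0, 0.4],
    [0, 0, 0, 0, 0, 0, 0.2],
    [0, 0, 0, 0, 0, 0, 0.1],
    [0, 0, 0, 0, 0, 0, 0.1],
    [0, 0, 0, 0, 0, 0, 0.1],
  ],
  force=25,
)

```text
time: 14.15
tool_pos: [0.5133, 0.0484, 0.0815]
tcp_rot: [-1.163, -1.275, 1.28]
wrist_force: [0.7, -0.5, -0.6]
width: 0.346
```

Run:
```python
from h import *
s=st();d=s['tool_pos']-np.array([.625,.0605,.157]);print(d,np.hypot(np.hypot(d[0],d[1]),d[2]),np.degrees(np.arctan2(-d[2],-d[0])))
p=read_camera('wrist');cv2.imwrite('pics/w6.png',p['img'])
```

```text
t 14.15 pos [0.5133 0.0484 0.0815] rot [-1.163 -1.275  1.28 ] F [ 0.7 -0.5 -0.6] w 0.34564210450928656
[-0.11165416 -0.01205348 -0.07551325] 0.1353299268419422 34.071031425118754
```

View pics/w6.png

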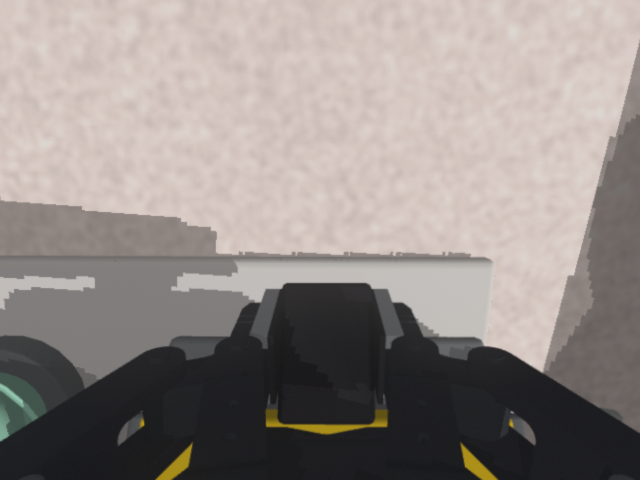

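Call:
jog_arm(
  increments=[
    [0, -0.0206, 0.0114, 0, 0, 0, 0.1],
    [0, -0.0222, 0.0077, 0, 0, 0, 0.1],
    [0, -0.0233, 0.0037, 0, 0, 0, 0.1],
  ],
)

```text
time: 14.58
tool_pos: [0.4921, 0.0465, 0.148]
tcp_rot: [-1.166, -1.278, 1.277]
wrist_force: [5.8, -1.4, -3.5]
width: 0.347
```

```bash
cat >> h.py <<'E'
H=np.array([.625,.0605,.157])
def arc():
    s=st();d=s['tool_pos']-H;f=np.cos(.093)*d[0]+np.sin(.093)*d[1]
    print('fwd',f.round(4),'up',d[2].round(4),'lat',(-np.sin(.093)*d[0]+np.cos(.093)*d[1]).round(4),'r',np.hypot(f,d[2]).round(4),'alpha',np.degrees(np.arctan2(d[2],-f)).round(1))
    R0=R.from_rotvec(s['tcp_rot']);print('turn to vertical',(R0.inv()*Rtilt(0)).as_rotvec().round(3));return s
E
python3 -c "
from h import *
arc()"
```

```text
t 14.575 pos [0.4921 0.0465 0.148 ] rot [-1.166 -1.278  1.277] F [ 5.8 -1.4 -3.5] w 0.3471419451317313
fwd -0.1337 up -0.009 lat -0.0016 r 0.134 alpha -3.9
turn to vertical [ 0.002 -0.    -0.001]
```

Tracks well; r matches the hinge estimate. Continue.

Call:
jog_arm(
  increments=[
    [0, -0.0235, -0.0008, 0, 0, 0, 0.1],
    [0, -0.0231, -0.0045, 0, 0, 0, 0.1],
    [0, -0.022, -0.0085, 0, 0, 0, 0.1],
  ],
)

```text
time: 14.95
tool_pos: [0.5065, 0.0479, 0.218]
tcp_rot: [-1.169, -1.281, 1.275]
wrist_force: [6.8, -1.0, -7.2]
width: 0.34
```

```bash
python3 -c "
from h import *
arc()"
```

```text
t 14.95 pos [0.5065 0.0479 0.218 ] rot [-1.169 -1.281  1.275] F [ 6.8 -1.  -7.2] w 0.3404119032785768
fwd -0.1192 up 0.061 lat -0.0016 r 0.1339 alpha 27.1
turn to vertical [ 0.006 -0.    -0.002]
```

Call:
jog_arm(
  increments=[
    [0, -0.0198, -0.0124, 0.005, 0, 0, 0.1],
    [0, -0.0174, -0.0156, 0, 0, 0, 0.1],
    [0, -0.0144, -0.0184, 0, 0, 0, 0.1],
    [0, -0.0109, -0.0206, 0, 0, 0, 0.1],
    [0, 0, 0, 0, 0, 0, 0.1],
  ],
)

```text
time: 15.58
tool_pos: [0.5711, 0.0537, 0.2792]
tcp_rot: [-1.159, -1.269, 1.284]
wrist_force: [1.5, -1.7, 0.6]
width: 0.344
```

```bash
python3 -c "
from h import *
arc()
p=read_camera('scene');cv2.imwrite('pics/s7.png',cv2.resize(p['img'][150:330,200:440],(800,600)))"
```

```text
t 15.575 pos [0.5711 0.0537 0.2792] rot [-1.159 -1.269  1.284] F [ 1.5 -1.7  0.6] w 0.34353536183982153
fwd -0.0543 up 0.1222 lat -0.0017 r 0.1337 alpha 66.0
turn to vertical [-0.009  0.    -0.003]
```

View pics/s7.png

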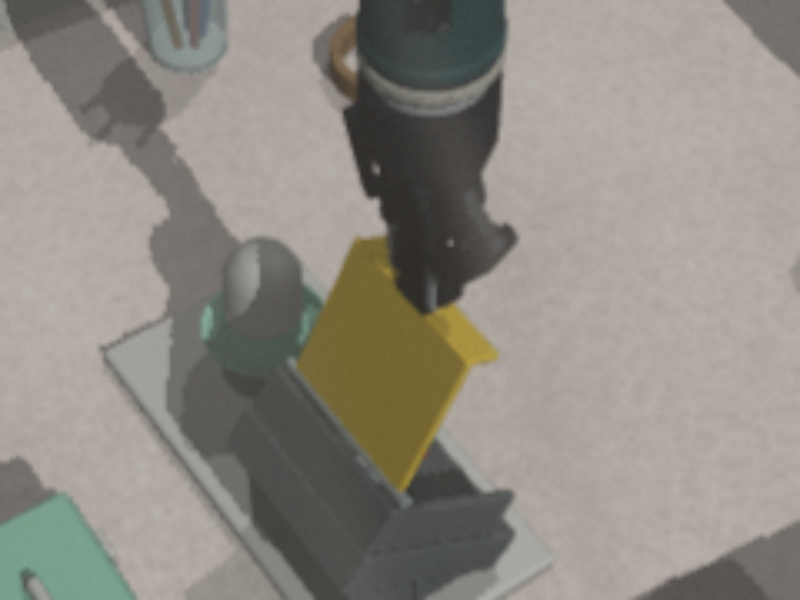

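Call:
jog_arm(
  increments=[
    [0, 0, 0, 0, 0, 0, 0.6],
    [0, 0, 0, 0, 0, 0, 0.8],
    [0, 0, 0, 0, 0, 0, 0.8],
    [0, -0.02, 0, 0, 0, 0, 0.8],
    [0, -0.04, 0, 0, 0, 0, 0.8],
    [0, -0.03, 0, 0, 0, 0, 0.8],
    [0, 0, 0.05, 0, 0, 0, 0],
    [0, 0, 0.05, 0, 0, 0, 0],
    [0, 0, 0.05, 0, 0, 0, 0],
    [0, 0, 0, 0, 0, 0, 0],
  ],
)

```text
time: 16.88
tool_pos: [0.4177, 0.0407, 0.3825]
tcp_rot: [-1.164, -1.278, 1.278]
wrist_force: [0.5, 0.8, 0.0]
width: 0.002
```

```bash
cat >> h.py <<'E'
def W(f,z,lat=0):
    return np.array([H[0]+np.cos(.093)*f-np.sin(.093)*lat,H[1]+np.sin(.093)*f+np.cos(.093)*lat,z])
E
python3 - <<'E'
from h import *
s=arc();delta(W(-.154,.158),Rtilt(np.pi/4));delta(W(-.154,.158),Rtilt(0))
p=read_camera('wrist');T=np.array(p['world_from_camera']);print('cam in tool',R.from_rotvec(s['tcp_rot']).inv().apply(T[:3,3]-s['tool_pos']).round(3))
p=read_camera('top')
for q in ['guard_tab','switch_tip','guard_hinge','lamp_mid']:
    m=spotter.spot_point(p,q)
    if m: print(q,m[0]['p'],m[0]['location'],at_z(p,m[0]['location'],{'guard_tab':.279,'guard_hinge':.157,'switch_tip':.109,'lamp_mid':.081}[q]).round(4))
print('expect tip',W(-.053,.109),'tab',W(-.054,.279))
cv2.imwrite('pics/t8.png',cv2.resize(p['img'][130:270,220:400],(770,600)))
E
```

```text
t 16.875 pos [0.4177 0.0407 0.3825] rot [-1.164 -1.278  1.278] F [0.5 0.8 0. ] w 0.0024406485748403126
fwd -0.2082 up 0.2255 lat -0.0004 r 0.3069 alpha 47.3
turn to vertical [ 0.     0.    -0.001]
shift [ 0.0006  0.2245 -0.0542] turn [-0.785  0.001 -0.001]
shift [ 0.0006  0.2245 -0.0542] turn [ 0.     0.    -0.001]
cam in tool [-0.    -0.129  0.068]
guard_tab 0.78 [286.3, 202.7] [0.5675 0.0526 0.279 ]
guard_hinge 0.74 [289.5, 181.9] [0.6241 0.0578 0.157 ]
lamp_mid 0.58 [368.4, 200.3] [ 0.5996 -0.1083  0.081 ]
expect tip [0.57222903 0.0555781  0.109     ] tab [0.57123335 0.05548524 0.279     ]
```

View pics/t8.png

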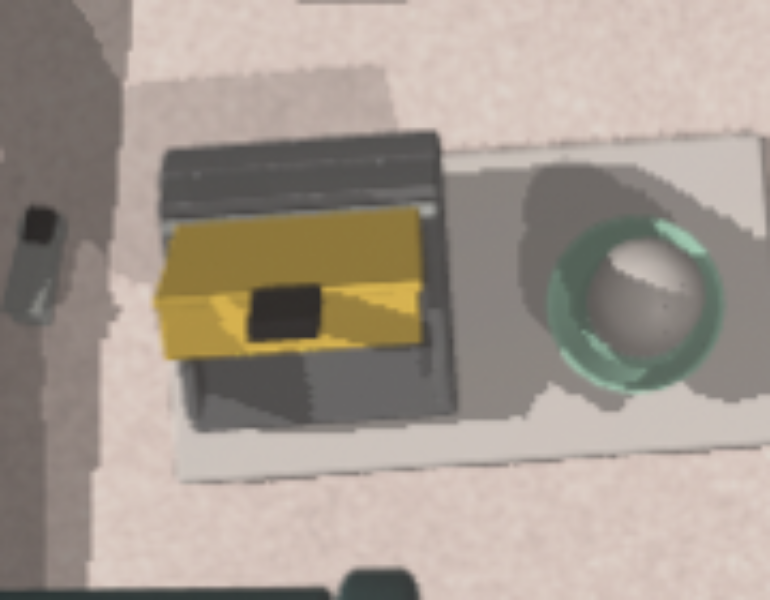

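Call:
jog_arm(
  increments=[
    [0, 0.02, 0, -0.157, 0, 0, 0],
    [0, 0.02, 0, -0.157, 0, 0, 0],
    [0, 0, 0, -0.157, 0, 0, 0],
    [0, 0, 0, -0.157, 0, 0, 0],
    [0, 0, 0, -0.157, 0, 0, 0],
    [0, 0, 0, 0, 0, 0, 0],
  ],
)

```text
time: 17.92
tool_pos: [0.428, 0.0415, 0.3346]
tcp_rot: [-1.69, -1.857, 0.763]
wrist_force: [0.6, 0.6, 0.5]
width: 0.003
```

Run:
```python
from h import *
s=arc();delta(W(-.154,.158),Rtilt(np.pi/4))
p=read_camera('wrist')
for m in spotter.spot_point(p,'switch_tip')[:2]:
    d=W(-.053,.109);c,r=np.round(m['location']).astype(int);zz=p['range_z'][r,c]
    T=np.array(p['world_from_camera']);print(m['p'],m['location'],((ray(p,[m['location']])[0]*zz)@T[:3,:3].T+T[:3,3]).round(4),'expect',d.round(4))
for m in spotter.masks_of(p,'switch')[:1]:
    P,_=cloud(p,m['mask']);print(m['p'],len(P),np.percentile(P,[3,50,97],axis=0).round(4))
cv2.imwrite('pics/w9.png',p['img'])
```

```text
t 17.925 pos [0.428  0.0415 0.3346] rot [-1.69  -1.857  0.763] F [0.6 0.6 0.5] w 0.002778476320439246
fwd -0.1979 up 0.1776 lat -0.0006 r 0.2659 alpha 41.9
turn to vertical [0.791 0.001 0.001]
shift [0.0005 0.1554 0.0947] turn [0.006 0.    0.001]
0.79 [326.9, 132.8] [0.5753 0.0557 0.1108] expect [0.5722 0.0556 0.109 ]
0.84 540 [[0.5737 0.0391 0.1006]
 [0.5778 0.0544 0.1126]
 [0.6032 0.07   0.1161]]
```

View pics/w9.png

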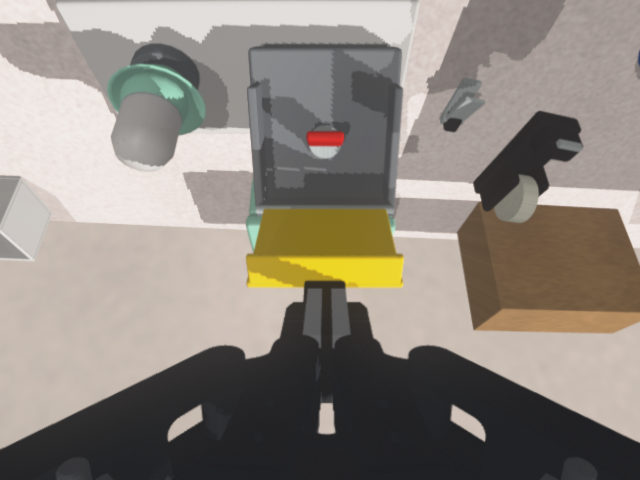

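Call:
jog_arm(
  increments=[
    [0, 0.03, 0.024, 0, 0, 0, 0],
    [0, 0.042, 0.024, 0, 0, 0, 0],
    [0, 0.042, 0.024, 0, 0, 0, 0],
    [0, 0.042, 0.023, 0.006, 0, 0, 0],
    [0, 0, 0, 0, 0, 0, 0],
  ],
)

```text
time: 18.7
tool_pos: [0.4995, 0.0476, 0.1795]
tcp_rot: [-1.686, -1.855, 0.77]
wrist_force: [-1.4, 0.1, -0.1]
width: 0.001
```

Run:
```python
from h import *
s=arc();delta(W(-.0835,.0874),Rtilt(np.pi/4))
```

```text
t 18.7 pos [0.4995 0.0476 0.1795] rot [-1.686 -1.855  0.77 ] F [-1.4  0.1 -0.1] w 0.0009080489597312629
fwd -0.1262 up 0.0225 lat -0.0012 r 0.1282 alpha 10.1
turn to vertical [ 0.786  0.004 -0.   ]
shift [0.0012 0.0953 0.035 ] turn [0.    0.004 0.001]
```

Call:
jog_arm(
  increments=[
    [0.001, 0, 0.02, 0, 0.004, 0, 0],
    [0, 0.01, 0.015, 0, 0, 0, 0],
    [0, 0.025, 0, 0, 0, 0, 0],
    [0, 0.02, 0, 0, 0, 0, 0],
  ],
)

```text
time: 19.2
tool_pos: [0.538, 0.0527, 0.1376]
tcp_rot: [-1.686, -1.855, 0.768]
wrist_force: [0.6, 1.1, 0.1]
width: -0.0
```

Run:
```python
from h import *
s=arc();delta(W(-.0835,.0874),Rtilt(np.pi/4))
```

```text
t 19.2 pos [0.538  0.0527 0.1376] rot [-1.686 -1.855  0.768] F [0.6 1.1 0.1] w -0.00021151001709199564
fwd -0.0874 up -0.0194 lat 0.0003 r 0.0895 alpha -12.5
turn to vertical [0.786 0.003 0.001]
shift [-0.0003  0.0382  0.0327] turn [0.001 0.002 0.002]
```

Call:
jog_arm(
  increments=[
    [0, 0, 0.018, 0, 0, 0, 0],
    [0, 0, 0.018, 0, 0, 0, 0],
    [0, 0, 0, 0, 0, 0, 0],
  ],
)

```text
time: 19.58
tool_pos: [0.5225, 0.0543, 0.1256]
tcp_rot: [-1.689, -1.855, 0.769]
wrist_force: [-0.4, 0.7, 0.1]
width: 0.002
```

Run:
```python
from h import *
s=arc();delta(W(-.0835,.0874),Rtilt(np.pi/4))
```

```text
t 19.575 pos [0.5225 0.0543 0.1256] rot [-1.689 -1.855  0.769] F [-0.4  0.7  0.1] w 0.0015752610437844013
fwd -0.1026 up -0.0314 lat 0.0034 r 0.1073 alpha -17.0
turn to vertical [ 0.787  0.002 -0.002]
shift [-0.0033  0.0405  0.0136] turn [ 0.002  0.003 -0.001]
```

Call:
jog_arm(
  increments=[
    [-0.002, 0, 0.014, 0, 0, 0, 0],
    [0, 0.012, 0.003, 0, 0, 0, 0],
    [0, 0.012, 0.003, 0, 0, 0, 0],
    [0, 0.01, 0, 0, 0, 0, 0],
    [0, 0, 0, 0, 0, 0, 0],
  ],
)

```text
time: 20.2
tool_pos: [0.541, 0.0618, 0.1067]
tcp_rot: [-1.69, -1.83, 0.8]
wrist_force: [0.5, -0.3, -0.6]
width: 0.006
```

Run:
```python
from h import *
s=arc();delta(W(-.0835,.0874),Rtilt(np.pi/4))
```

```text
t 20.2 pos [0.541  0.0618 0.1067] rot [-1.69 -1.83  0.8 ] F [ 0.5 -0.3 -0.6] w 0.006040453205903123
fwd -0.0835 up -0.0503 lat 0.0091 r 0.0975 alpha -31.1
turn to vertical [ 0.763  0.001 -0.019]
shift [-0.0087  0.0141  0.0134] turn [-0.023  0.008 -0.017]
```

Call:
jog_arm(
  increments=[
    [-0.0085, 0, 0.013, -0.023, 0.008, -0.017, 0],
    [0, 0, 0, 0, 0, 0, 0],
  ],
)

```text
time: 20.45
tool_pos: [0.5285, 0.0584, 0.1096]
tcp_rot: [-1.689, -1.83, 0.787]
wrist_force: [-0.1, -0.1, -0.2]
width: 0.001
```

Run:
```python
from h import *
s=arc();delta(W(-.0835,.0874),Rtilt(np.pi/4));print(np.round(s['q'],3))
```

```text
t 20.45 pos [0.5285 0.0584 0.1096] rot [-1.689 -1.83   0.787] F [-0.1 -0.1 -0.2] w 0.0012570463911165705
fwd -0.0963 up -0.0474 lat 0.0068 r 0.1073 alpha -26.2
turn to vertical [ 0.767 -0.005 -0.012]
shift [-0.0065  0.025   0.0062] turn [-0.018  0.    -0.013]
[ 0.054 -0.19   2.555  0.953  0.017 -2.552]
```

Call:
jog_arm(
  increments=[
    [0, -0.02, 0, 0.04, 0, 0, 0],
    [0, -0.025, 0, 0.06, 0, 0, 0],
    [0, -0.025, 0, 0.06, 0, 0, 0],
    [0, 0, 0, 0, 0, 0, 0],
  ],
)

```text
time: 20.95
tool_pos: [0.4996, 0.0668, 0.1463]
tcp_rot: [-1.593, -1.791, 0.847]
wrist_force: [0.4, -0.2, 0.6]
width: -0.004
```

Run:
```python
from h import *
s=arc();delta(W(-.077,.0995),Rtilt(np.radians(35)));print(np.round(s['q'],3))
```

```text
t 20.95 pos [0.4996 0.0668 0.1463] rot [-1.593 -1.791  0.847] F [ 0.4 -0.2  0.6] w -0.003978559218362669
fwd -0.1242 up -0.0107 lat 0.0179 r 0.1247 alpha -4.9
turn to vertical [0.673 0.01  0.021]
shift [-0.0194  0.0656 -0.0078] turn [0.062 0.003 0.023]
[ 0.051 -0.33   2.518  0.176  0.286 -1.776]
```

Away from the wrist limit now. Correct and approach at 35°.

Call:
jog_arm(
  increments=[
    [-0.01, 0, 0, 0.062, 0.003, 0.023, 0],
    [-0.009, 0, 0, 0, 0, 0, 0],
    [0, 0.015, 0, 0, 0, 0, 0],
    [0, 0, 0, 0, 0, 0, 0],
  ],
)

```text
time: 21.45
tool_pos: [0.5091, 0.0492, 0.1306]
tcp_rot: [-1.574, -1.733, 0.898]
wrist_force: [-1.5, 0.1, -0.7]
width: -0.004
```

Run:
```python
from h import *
s=arc();delta(W(-.077,.0995),Rtilt(np.radians(35)));print(np.round(s['q'],3))
```

```text
t 21.45 pos [0.5091 0.0492 0.1306] rot [-1.574 -1.733  0.898] F [-1.5  0.1 -0.7] w -0.004080544121372274
fwd -0.1164 up -0.0264 lat -0.0005 r 0.1194 alpha -12.8
turn to vertical [0.611 0.    0.004]
shift [ 0.0003  0.0481 -0.0145] turn [ 0.001 -0.001  0.003]
[ 0.017 -0.26   2.479  0.152  0.317 -1.777]
```

Call:
jog_arm(
  increments=[
    [0, 0.016, 0, 0, 0, 0, 0],
    [0, 0.016, 0, 0, 0, 0, 0],
    [0, 0.015, -0.003, 0, 0, 0, 0],
    [0, 0, 0, 0, 0, 0, 0],
  ],
)

```text
time: 21.95
tool_pos: [0.5375, 0.0526, 0.0912]
tcp_rot: [-1.573, -1.734, 0.897]
wrist_force: [0.3, 0.2, -0.3]
width: 0.002
```

Run:
```python
from h import *
s=arc();delta(W(-.0474,.120),Rtilt(np.radians(35)));print(np.round(s['q'],3))
```

```text
t 21.95 pos [0.5375 0.0526 0.0912] rot [-1.573 -1.734  0.897] F [ 0.3  0.2 -0.3] w 0.0023881231746529577
fwd -0.0879 up -0.0658 lat 0.0003 r 0.1098 alpha -36.8
turn to vertical [ 0.612 -0.     0.005]
shift [-0.0002 -0.0004 -0.0497] turn [ 0.001 -0.002  0.005]
[ 0.024 -0.111  2.455  0.234  0.193 -1.855]
```

Call:
jog_arm(
  increments=[
    [0, 0, -0.013, 0, 0, 0, 0],
    [0, 0, -0.012, 0, 0, 0, 0],
    [0, 0, -0.012, 0, 0, 0, 0],
  ],
)

```text
time: 22.32
tool_pos: [0.5675, 0.0556, 0.1134]
tcp_rot: [-1.572, -1.733, 0.898]
wrist_force: [-3.3, -0.8, -0.2]
width: 0.0
```

Run:
```python
from h import *
s=arc();delta(W(-.0474,.120),Rtilt(np.radians(35)));print(np.round(s['q'],3))
```

```text
t 22.325 pos [0.5675 0.0556 0.1134] rot [-1.572 -1.733  0.898] F [-3.3 -0.8 -0.2] w 0.00012535308670426424
fwd -0.0577 up -0.0436 lat 0.0005 r 0.0723 alpha -37.1
turn to vertical [0.61  0.    0.006]
shift [-0.0004  0.0005 -0.0122] turn [-0.001 -0.002  0.005]
[ 0.03  -0.09   2.382  0.173  0.244 -1.789]
```

Pushing the toggle (3 N). Continue to the stop.

Call:
jog_arm(
  increments=[
    [0, 0, -0.008, 0, 0, 0, 0],
    [0, 0, -0.006, 0, 0, 0, 0],
    [0, 0, -0.003, 0, 0, 0, 0],
  ],
)

```text
time: 22.7
tool_pos: [0.581, 0.057, 0.123]
tcp_rot: [-1.568, -1.731, 0.901]
wrist_force: [-9.7, -2.5, 1.4]
width: -0.006
```

Run:
```python
from h import *
s=arc();delta(W(-.0474,.120),Rtilt(np.radians(35)))
```

```text
t 22.7 pos [0.581 0.057 0.123] rot [-1.568 -1.731  0.901] F [-9.7 -2.5  1.4] w -0.005955495990769101
fwd -0.0441 up -0.034 lat 0.0006 r 0.0557 alpha -37.6
turn to vertical [0.606 0.001 0.006]
shift [-0.0006  0.0006  0.0044] turn [-0.005 -0.001  0.006]
```

Call:
jog_arm(
  increments=[
    [0, 0, -0.001, 0, 0, 0, 0],
    [0, 0, 0.018, 0, 0, 0, 0],
    [0, -0.02, 0.018, 0, 0, 0, 0],
    [0, -0.04, 0.01, 0, 0, 0, 0],
    [0, -0.045, 0, 0, 0, 0, 0],
    [0, -0.045, 0.02, 0, 0, 0, 0],
    [0, -0.045, 0.02, 0, 0, 0, 0],
    [0, 0, 0, 0, 0, 0, 0],
  ],
)

```text
time: 23.7
tool_pos: [0.3941, 0.0388, 0.2364]
tcp_rot: [-1.573, -1.735, 0.897]
wrist_force: [0.2, 0.0, -0.8]
width: 0.001
```

Run:
```python
from h import *
s=arc();delta(W(-.0543,.38),Rtilt(0));print(np.round(s['q'],3))
p=read_camera('wrist');T=np.array(p['world_from_camera'])
print('expect off',W(-.053,.109).round(4),'on',W(-.027,.127).round(4))
for m in spotter.spot_point(p,'switch_tip')[:2]:
    c,r=np.round(m['location']).astype(int);zz=p['range_z'][r,c]
    print(m['p'],m['location'],((ray(p,[m['location']])[0]*zz)@T[:3,:3].T+T[:3,3]).round(4))
for m in spotter.masks_of(p,'switch')[:1]:
    P,_=cloud(p,m['mask']);print(m['p'],len(P),np.percentile(P,[3,50,97],axis=0).round(4))
cv2.imwrite('pics/w10.png',p['img'])
p=read_camera('top')
for m in spotter.spot_point(p,'guard_tab')[:1]:
    c,r=np.round(m['location']).astype(int);zz=p['range_z'][r,c]; T=np.array(p['world_from_camera'])
    print('tab',m['p'],m['location'],((ray(p,[m['location']])[0]*zz)@T[:3,:3].T+T[:3,3]).round(4),'expect',W(-.0543,.279).round(4))
hsv=cv2.cvtColor(p['img'],cv2.COLOR_BGR2HSV);P,(r,c)=cloud(p,np.ones((480,640),bool));h=hsv[r,c].astype(int)
Y=P[(h[:,0]>15)&(h[:,0]<32)&(h[:,1]>120)&(P[:,2]>.14)&(abs(P[:,0]-.6)<.08)&(abs(P[:,1]-.06)<.08)]
print(len(Y),np.percentile(Y,[2,50,98],axis=0).round(3))
```

```text
t 23.7 pos [0.3941 0.0388 0.2364] rot [-1.573 -1.735  0.897] F [ 0.2  0.  -0.8] w 0.0012527526362387052
fwd -0.2319 up 0.0794 lat -0.0001 r 0.2451 alpha 18.9
turn to vertical [0.613 0.001 0.005]
shift [ 0.0003 -0.0153 -0.2278] turn [0.613 0.001 0.005]
[-0.028 -0.758  2.529  0.108  0.765 -1.748]
expect off [0.5722 0.0556 0.109 ] on [0.5981 0.058  0.127 ]
0.36 [523.2, 280.6] [0.6706 0.3064 0.0206]
tab 0.79 [283.0, 202.1] [0.5679 0.058  0.2836] expect [0.5709 0.0555 0.279 ]
1634 [[0.555 0.001 0.17 ]
 [0.586 0.054 0.243]
 [0.624 0.109 0.258]]
```

View pics/w10.png

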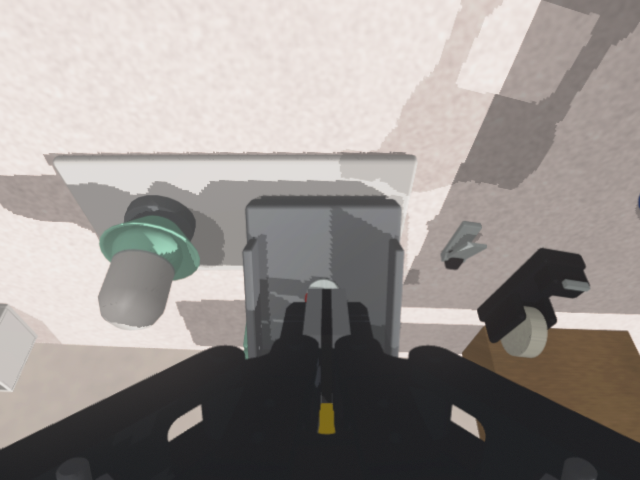

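Call:
jog_arm(
  increments=[
    [0, -0.03, -0.035, 0, 0, 0, 0],
    [0, -0.035, -0.045, 0, 0, 0, 0],
    [0, -0.015, -0.015, -0.1, 0, 0, 0],
    [0, 0, 0, 0, 0, 0, 0],
  ],
)

```text
time: 24.45
tool_pos: [0.4294, 0.042, 0.3394]
tcp_rot: [-1.607, -1.779, 0.847]
wrist_force: [-0.3, 0.4, -0.6]
width: -0.002
```

Run:
```python
from h import *
s=arc()
p=read_camera('wrist');T=np.array(p['world_from_camera'])
for m in spotter.spot_point(p,'switch_tip')[:2]:
    c,r=np.round(m['location']).astype(int);zz=p['range_z'][r,c]
    print(m['p'],m['location'],((ray(p,[m['location']])[0]*zz)@T[:3,:3].T+T[:3,3]).round(4))
for m in spotter.masks_of(p,'switch')[:1]:
    P,_=cloud(p,m['mask']);print(m['p'],len(P),np.percentile(P,[3,50,97],axis=0).round(4))
hsv=cv2.cvtColor(p['img'],cv2.COLOR_BGR2HSV);P,(r,c)=cloud(p,np.ones((480,640),bool));h=hsv[r,c].astype(int)
Y=P[((h[:,0]<8)|(h[:,0]>172))&(h[:,1]>150)&(abs(P[:,0]-.59)<.06)&(abs(P[:,1]-.06)<.06)]
print('red',len(Y),np.percentile(Y,[2,50,98],axis=0).round(3))
cv2.imwrite('pics/w11.png',p['img'][100:350,180:460])
```

```text
t 24.45 pos [0.4294 0.042  0.3394] rot [-1.607 -1.779  0.847] F [-0.3  0.4 -0.6] w -0.002221585185933888
fwd -0.1965 up 0.1824 lat -0.0003 r 0.2681 alpha 42.9
turn to vertical [0.673 0.    0.011]
0.88 [322.9, 194.3] [0.5989 0.0571 0.1291]
0.94 947 [[0.595  0.0403 0.0962]
 [0.5983 0.0562 0.1168]
 [0.6032 0.0715 0.1288]]
red 879 [[0.595 0.041 0.097]
 [0.598 0.056 0.117]
 [0.602 0.072 0.129]]
```

View pics/w11.png

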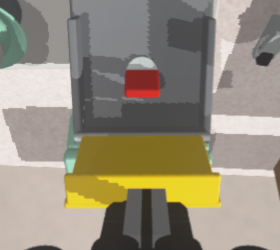

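Call:
jog_arm(
  increments=[
    [0, -0.03, 0, 0.168, 0, 0.011, 0.5],
    [0, -0.02, 0, 0.168, 0, 0, 0.9],
    [0, 0, 0, 0.168, 0, 0, 0.9],
    [0, 0, 0, 0.168, 0, 0, 0.9],
    [0, 0, 0, 0, 0, 0, 0.9],
  ],
)

```text
time: 25.22
tool_pos: [0.3959, 0.0388, 0.366]
tcp_rot: [-1.132, -1.24, 1.297]
wrist_force: [-0.7, -0.9, -0.9]
width: 0.9
```

Run:
```python
from h import *
s=arc();delta(W(-.0543,.38,-.0015),Rtilt(0))
```

```text
t 25.225 pos [0.3959 0.0388 0.366 ] rot [-1.132 -1.24   1.297] F [-0.7 -0.9 -0.9] w 0.9000363068000993
fwd -0.2301 up 0.209 lat -0.0003 r 0.3108 alpha 42.2
turn to vertical [-0.046 -0.003  0.001]
shift [-0.0006 -0.0221 -0.175 ] turn [-0.046 -0.003  0.001]
```

Call:
jog_arm(
  increments=[
    [0, -0.02, -0.02, -0.046, 0, 0, 0.9],
    [0, 0, -0.04, 0, 0, 0, 0.9],
    [0, 0, -0.04, 0, 0, 0, 0.9],
    [0, 0, -0.04, 0, 0, 0, 0.9],
    [0, 0, -0.035, 0, 0, 0, 0.9],
    [0, 0, 0, 0, 0, 0, 0.9],
  ],
)

```text
time: 25.98
tool_pos: [0.571, 0.0548, 0.3812]
tcp_rot: [-1.167, -1.278, 1.273]
wrist_force: [-0.6, -0.1, 0.4]
width: 0.897
```

Run:
```python
from h import *
s=arc();delta(W(-.0543,.279,-.0015),Rtilt(0))
p=read_camera('wrist');T=np.array(p['world_from_camera'])
for m in spotter.masks_of(p,'guard_tab')[:1]: print(m['p'],m['location'])
for m in spotter.spot_point(p,'guard_tab')[:1]: print(m['p'],m['location'],at_z(p,m['location'],.279),'expect',W(-.0543,.279,-.0015))
cv2.imwrite('pics/w12.png',p['img'])
```

```text
t 25.975 pos [0.571  0.0548 0.3812] rot [-1.167 -1.278  1.273] F [-0.6 -0.1  0.4] w 0.8973882832697978
fwd -0.0543 up 0.2242 lat -0.0007 r 0.2307 alpha 76.4
turn to vertical [ 0.004 -0.003  0.001]
shift [-0.0009  0.1022  0.0004] turn [ 0.004 -0.003  0.001]
0.69 [326.9, 235.7]
0.82 [322.6, 235.9] [0.56757038 0.05231861 0.279     ] expect [0.57107395 0.05396386 0.279     ]
```

Call:
jog_arm(
  increments=[
    [0, 0.025, 0, 0, 0, 0, 0.9],
    [0, 0.025, 0, 0, 0, 0, 0.9],
    [0, 0.02, 0, 0, 0, 0, 0.9],
    [0, 0.01, 0, 0, 0, 0, 0.9],
  ],
)

```text
time: 26.62
tool_pos: [0.5666, 0.0545, 0.3041]
tcp_rot: [-1.174, -1.284, 1.269]
wrist_force: [-0.3, -0.1, 0.3]
width: 0.9
```

Run:
```python
from h import *
s=arc();delta(W(-.0543,.279,-.0015),Rtilt(0))
```

```text
t 26.625 pos [0.5666 0.0545 0.3041] rot [-1.174 -1.284  1.269] F [-0.3 -0.1  0.3] w 0.9003747477729309
fwd -0.0587 up 0.1471 lat -0.0006 r 0.1584 alpha 68.2
turn to vertical [ 0.012 -0.003  0.   ]
shift [-0.0009  0.0252 -0.0041] turn [ 0.012 -0.003  0.   ]
```

Call:
jog_arm(
  increments=[
    [-0.001, 0.012, -0.004, 0.012, -0.003, 0, 0.9],
    [0, 0.012, 0, 0, 0, 0, 0.9],
    [0, 0, 0, 0, 0, 0, 0.4],
    [0, 0, 0, 0, 0, 0, 0.1],
    [0, 0, 0, 0, 0, 0, 0.1],
    [0, 0, 0, 0, 0, 0, 0.1],
    [0, 0, 0, 0, 0, 0, 0.1],
  ],
  force=25,
)

```text
time: 27.5
tool_pos: [0.5715, 0.0537, 0.2796]
tcp_rot: [-1.164, -1.278, 1.277]
wrist_force: [0.4, -0.3, -1.3]
width: 0.347
```

Run:
```python
from h import *
s=arc()
```

```text
t 27.5 pos [0.5715 0.0537 0.2796] rot [-1.164 -1.278  1.277] F [ 0.4 -0.3 -1.3] w 0.34668898572331924
fwd -0.0539 up 0.1226 lat -0.0018 r 0.1339 alpha 66.3
turn to vertical [ 0.001 -0.     0.   ]
```

Pinched. Swing down along the arc.

Call:
jog_arm(
  increments=[
    [0, 0.0109, 0.0206, 0, 0, 0, 0.1],
    [0, 0.0144, 0.0184, 0, 0, 0, 0.1],
    [0, 0.0174, 0.0156, 0, 0, 0, 0.1],
    [0, 0.0198, 0.0124, 0, 0, 0, 0.1],
  ],
)

```text
time: 28.0
tool_pos: [0.5111, 0.0482, 0.2245]
tcp_rot: [-1.179, -1.293, 1.267]
wrist_force: [-2.2, -0.2, 4.8]
width: 0.342
```

Run:
```python
from h import *
s=arc()
```

```text
t 28.0 pos [0.5111 0.0482 0.2245] rot [-1.179 -1.293  1.267] F [-2.2 -0.2  4.8] w 0.3415189016628544
fwd -0.1145 up 0.0675 lat -0.0016 r 0.1329 alpha 30.5
turn to vertical [ 0.021 -0.    -0.   ]
```

Call:
jog_arm(
  increments=[
    [0, 0.0212, 0.011, 0.015, 0, 0, 0.1],
    [0, 0.0225, 0.006, 0, 0, 0, 0.1],
    [0, 0.0233, 0.002, 0, 0, 0, 0.1],
    [0, 0.0233, -0.002, 0, 0, 0, 0.1],
  ],
)

```text
time: 28.5
tool_pos: [0.4947, 0.0467, 0.1348]
tcp_rot: [-1.171, -1.285, 1.272]
wrist_force: [-1.0, -0.3, 2.4]
width: 0.343
```

Run:
```python
from h import *
s=arc()
```

```text
t 28.5 pos [0.4947 0.0467 0.1348] rot [-1.171 -1.285  1.272] F [-1.  -0.3  2.4] w 0.34326847112744413
fwd -0.131 up -0.0222 lat -0.0016 r 0.1329 alpha -9.6
turn to vertical [ 0.01 -0.   -0.  ]
```

Call:
jog_arm(
  increments=[
    [0, 0.018, -0.0046, 0.01, 0, 0, 0.1],
    [0, 0.0173, -0.007, 0, 0, 0, 0.1],
    [0, 0.0175, -0.01, 0, 0, 0, 0.1],
    [0, 0.003, -0.002, 0, 0, 0, 0.1],
  ],
)

```text
time: 29.0
tool_pos: [0.5172, 0.0488, 0.0777]
tcp_rot: [-1.157, -1.27, 1.282]
wrist_force: [-24.2, -2.6, 42.3]
width: 0.345
```

Run:
```python
from h import *
s=arc()
```

```text
t 29.0 pos [0.5172 0.0488 0.0777] rot [-1.157 -1.27   1.282] F [-24.2  -2.6  42.3] w 0.34471314757625254
fwd -0.1084 up -0.0793 lat -0.0016 r 0.1343 alpha -36.2
turn to vertical [-0.01 -0.   -0.  ]
```

Call:
jog_arm(
  increments=[
    [0, 0, 0, 0, 0, 0, 0.1],
    [0, 0, 0, 0, 0, 0, 0.6],
    [0, 0, 0, 0, 0, 0, 0.9],
    [0, 0, 0, 0, 0, 0, 0.9],
    [0, -0.02, 0.003, 0, 0, 0, 0.9],
    [0, -0.04, 0.003, 0, 0, 0, 0.9],
    [0, -0.05, 0, 0, 0, 0, 0.9],
    [0, -0.04, 0.05, 0, 0, 0, 0.9],
    [0, -0.02, 0.05, 0, 0, 0, 0.9],
    [0, 0, 0, 0, 0, 0, 0.9],
  ],
)

```text
time: 30.25
tool_pos: [0.4163, 0.0394, 0.2515]
tcp_rot: [-1.157, -1.27, 1.282]
wrist_force: [0.7, 0.7, -0.6]
width: 0.902
```

Run:
```python
from h import *
np.set_printoptions(suppress=True,precision=4)
s=arc();ims=[]
for n in ['top','scene']:
    p=read_camera(n);hsv=cv2.cvtColor(p['img'],cv2.COLOR_BGR2HSV)
    P,(r,c)=cloud(p,np.ones((480,640),bool));h=hsv[r,c].astype(int)
    box=(P[:,0]>.47)&(P[:,0]<.72)&(P[:,1]>-.05)&(P[:,1]<.18)
    Y=P[box&(h[:,0]>15)&(h[:,0]<32)&(h[:,1]>120)&(h[:,2]>90)&(P[:,2]>.05)]
    pl=np.linalg.svd(Y-np.median(Y,0),full_matrices=False)[2][2];pl*=np.sign(pl[2])
    print(n,len(Y),'tilt',np.degrees(np.arccos(pl[2])),'med',np.median(Y,0))
    K=P[box&(h[:,2]<60)&(P[:,0]<.54)&(P[:,2]>.05)&(P[:,2]<.15)];print('tab',len(K),np.median(K,0))
    T=P[(np.hypot(P[:,0]-.603,P[:,1]+.108)<.04)&(P[:,2]<.15)&(P[:,2]>.09)]
    print('lamp top',T[np.argsort(T[:,2])[-15:]].mean(0))
    for t in ['lamp_mid','cup_seat']:
        m=spotter.spot_point(p,t)
        if m: print(t,m[0]['p'],at_z(p,m[0]['location'],.081))
    for t in ['tumbler','dispenser','tape_a','remover']:
        for m in spotter.masks_of(p,t)[:1]:
            Q,_=cloud(p,m['mask']);print(t,np.median(Q,0) if len(Q) else '')
    ims.append(cv2.resize(p['img'][90:480,120:480],(400,433)))
cv2.imwrite('pics/end.png',np.hstack(ims))
```

```text
t 30.25 pos [0.4163 0.0394 0.2515] rot [-1.157 -1.27   1.282] F [ 0.7  0.7 -0.6] w 0.9015606423154717
fwd -0.2098 up 0.0945 lat -0.0017 r 0.2301 alpha 24.3
turn to vertical [-0.009 -0.    -0.   ]
top 2481 tilt 35.19038803974391 med [0.5812 0.0541 0.1286]
tab 196 [0.5182 0.0483 0.0865]
lamp top [ 0.6021 -0.1122  0.1364]
lamp_mid 0.98 [ 0.6012 -0.1135  0.081 ]
cup_seat 0.93 [ 0.6052 -0.1147  0.081 ]
tumbler [ 0.5021 -0.4513  0.0733]
dispenser [0.7038 0.3188 0.0466]
tape_a [0.5161 0.4202 0.0236]
scene 1276 tilt 35.31037359401166 med [0.5808 0.0613 0.1282]
tab 103 [0.52   0.0533 0.0875]
lamp top [ 0.6043 -0.1084  0.1344]
lamp_mid 0.73 [ 0.6021 -0.1245  0.081 ]
cup_seat 0.82 [ 0.6029 -0.106   0.081 ]
tumbler [ 0.5043 -0.4282  0.0747]
dispenser [0.7126 0.3376 0.0458]
tape_a [ 0.3713 -0.3344  0.0186]
remover [0.6195 0.2183 0.022 ]
```

View pics/end.png

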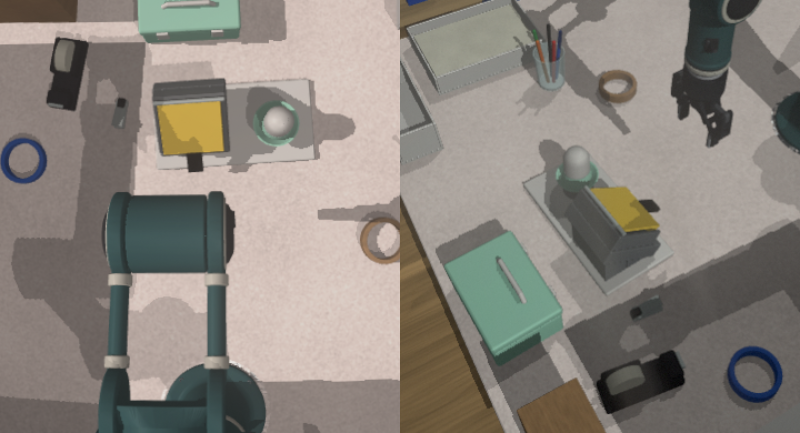

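```bash
python3 -c "
from h import *
bot.finish_job()"
```

```text
the job is handed in; nothing more can be done
```

The job is done and handed in, at about 31 s of the 72 s allowed. The lamp stands in the mint cup, let go of. I opened the guard to about 1.76 rad, flipped the red switch on, and pressed the guard shut again.

**Last checks:**
- **Lamp:** it stands upright near (0.602, -0.110). Its top reads 0.134–0.136 m, against 0.133 m expected, and the camera had read its top about 3 mm high at the start too. The top view puts it 4 mm sideways from the cup seat.
- **Switch:** before I closed the guard, the tip was at (0.599, 0.057, 0.129), against (0.598, 0.058, 0.127) expected for on. It is hidden under the guard now, so I could not look again.
- **Guard:** the flap measures 35.2° and 35.3° in the two views, against 35° for shut.
- **Other things on the table:** the tumbler, dispenser and blue tape roll have not moved measurably. The staple remover was missed in the last top view but matched in the scene view. The brown tape roll was last measured in the scene view only, also unchanged.
- **Robot:** it is clear of everything, with only sensor noise on the wrist force.

**What disagreed or went wrong:**
- The scene view's own lamp estimate was 18 mm off in y. The depth readings and the top view did not support it.
- My first approach to the switch, at 45° tilt, ran into the wrist joint limit. The last joint read -2.552 rad, against its limit of -2.55, so it may count as a brush with the range limit. I backed out and pushed at 35° instead.
- Pressing the guard onto its stop briefly gave about 49 N at the wrist. That is under the 120 N wrist limit, and it went through the finger grip on the tab.

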